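# Set a feed chute to the slip angle of a wax cake

### The job

Set the feed chute for the wax cakes: lay the cake flat on the chute's loading line, gently, and let go while the chute is still down. Then close the fingers and slowly push the chute's lever to tilt the chute, never pushing harder than 20 newtons, until the cake just starts to slide by itself; stop at once and leave the chute at exactly that angle while the cake glides, without rushing, down to the toe lip. Do not touch the cake again once it slides, do not move the chute any more, leave the other things alone, and take the hand away.

Things in the scene. Friction and masses are not known exactly. Their poses are not given: they have to be found in the camera images.
- wax_cake: Round yellow cake of beeswax, 48 mm diameter, 18 mm high, about 60 g; lies flat on the bench to the right of the chute. Origin: centre of its underside; z up.
- stand: Plywood stand of the chute, fixed to the bench: base plate 160 x 290 x 14 mm, with the tilting wooden chute (100 mm wide, 235 mm long) hinged on it. Origin: centre of the underside, on the bench. Its +y is the uphill direction of the chute, its x runs across the chute. The hinge axis lies along x at y = -110 mm, z = 50 mm. The lever stands on the -x side of the stand, beside the chute. 'Stand' in the rules includes chute and lever.
- chute_line (a point): Middle of the dark loading line across the chute, on the sliding surface, 170 mm uphill of the hinge axis and 12 mm above it (normal to the chute). Turns with the chute: its y points uphill along the chute, x across, z out of the surface. Side rails 10 mm high stand at x = +-47.5 mm (88 mm clear between them); the toe lip, 12 mm high, lies at y = -172 mm, so that a cake at rest against the lip has y = about -148 mm here. The chute's upper end is at y = +55 mm.
- chute_knob (a point): Point on the axis of the lever's black grip, 125 mm from the hinge axis. The lever stands upright when the chute is down: round black grip of 18 mm diameter from 95 to 167 mm above the hinge axis (a 10 mm steel rod below it). Axes as chute_line. Pushing the grip towards the stand's -y (away from the uphill end) tilts the chute up; lever and chute turn together as one piece.
- chute (a joint): Tilt angle of the chute and lever in rad: 0 = down on its rest (chute level), growing as the uphill end rises, stop at 0.75; it starts at 0 to 0.05. The hinge is stiff and damped: it stays where it is left; pushed slowly at the grip it takes about 7 to 10 N, pushed fast much more (about 10 N extra at 0.1 m/s). The cake starts to slide somewhere between 0.2 and 0.42 rad, differently each time.
- thread_spool: Brown spool of thread standing upright, 40 mm diameter, 72 mm high, a bystander. Origin: centre of the underside.
- fob_case: Black key case lying flat, 56 x 126 x 22 mm, a bystander. Origin: centre of the underside.
- leather_blank: Dark leather cover lying flat, 82 x 97 x 9 mm, a bystander. Origin: centre of the underside.
There are look-alikes about, which are no part of the job. Several things look just like the wax_cake: the one meant starts nearest to the robot's base.

How it is judged:
On the way, in this order (a step that is already met when the one before it is completed fails the run):
1. The cake lies released and at rest on the loading line (centre within 12 mm along and across the chute) while the chute is down (under 0.1 rad) (y of wax_cake in the frame of chute_line between -0.012 and 0.012 m and x of wax_cake in the frame of chute_line between -0.012 and 0.012 m and z of wax_cake in the frame of chute_line between -0.004 and 0.004 m and value of joint chute below 0.1 rad and linear speed of wax_cake below 0.01 m/s and contact force between each of the arm, the fingers and wax_cake below 0.1 N), for 0.2 s.
2. The cake, untouched, has slid 35 mm down the tilted chute (x of wax_cake in the frame of chute_line between -0.05 and 0.05 m and y of wax_cake in the frame of chute_line between -0.17 and 0.06 m and z of wax_cake in the frame of chute_line between -0.008 and 0.012 m and y of wax_cake in the frame of chute_line below -0.035 m and value of joint chute above 0.15 rad and contact force between each of the arm, the fingers and wax_cake below 0.1 N).
At the end, for the whole second after the job is handed in: The cake lies at rest against the toe lip of the chute (centre within about 8 mm of touching it), the chute still stands tilted, at the angle at which the cake began to slide (not moved once the cake has slid 35 mm), and nothing is held or touched (all of step 2 and y of wax_cake in the frame of chute_line below -0.14 m and x of wax_cake in the frame of chute_line between -0.03 and 0.03 m and linear speed of wax_cake below 0.01 m/s and velocity of joint chute between -0.01 and 0.01 rad/s).
It fails at once if The lever or stand is pushed with more than 20 N (contact force between any of the fingers, the arm and stand above 20 N).
It fails at once if The cake is pressed or dropped on the chute with more than 25 N (contact force between wax_cake and stand above 25 N).
It fails at once if After the cake has slid 35 mm from the line, the chute is moved (faster than 0.03 rad/s) or the cake is touched (x of wax_cake in the frame of chute_line between -0.05 and 0.05 m and y of wax_cake in the frame of chute_line between -0.17 and 0.06 m and z of wax_cake in the frame of chute_line between -0.008 and 0.012 m and y of wax_cake in the frame of chute_line below -0.035 m and (velocity of joint chute above 0.03 rad/s or velocity of joint chute below -0.03 rad/s or contact force between any of the fingers, the arm and wax_cake above 0.3 N)).
It fails at once if The cake rushes down the chute faster than 0.4 m/s, because the chute is too steep (x of wax_cake in the frame of chute_line between -0.05 and 0.05 m and y of wax_cake in the frame of chute_line between -0.17 and 0.06 m and z of wax_cake in the frame of chute_line between -0.008 and 0.012 m and y of wax_cake in the frame of chute_line below -0.035 m and linear speed of wax_cake above 0.4 m/s).
It fails at once if The thread spool, key case or leather cover is moved more than 20 mm (distance of any of thread_spool, fob_case, leather_blank from where it was at the start of the episode above 0.02 m).
It also fails if it takes over 69 s, if anything falls off the work surface, if the arm or the gripper's body presses on something with over 40 N, if the wrist force passes 120 N, or if a joint passes its speed limit or range.

### The arm

A 7-joint arm with a two-finger parallel gripper is mounted at the origin on a cart in front of the work surface, level with it; the furniture and walls round the work are solid. World frame = base frame: x ahead of the robot, y to its left, z up, the work surface at z = 0. Lengths are in m, angles in rad, forces in N, time in s.
With the tool pointing down it reaches from about 0.4 to 0.85 m from the base axis. Payload 10.4 kg.
Tool frame: the origin (TCP) lies midway between the tips of the shut fingers; the grasp point (between the pads) lies 19 mm behind it (manip.tcp_to_grasp is the distance from the TCP to the grasp point, in m); x points along the fingers, y is the direction in which the jaws open and shut, and the axes are right-handed (so a half turn about x gives the same grasp; the last joint's range is limited). The gripper opens to 85 mm and grips with 20 to 120 N. Pads are 22 mm wide; open, the fingers measure 114 mm over their backs; the gripper's body (76 mm by 85 mm) begins 54 mm behind the grasp point. The pads swing forward as they close: fully open they stand 13 mm farther back than shut.
Start: joints at [1.321, 0.332, -0.065, 1.46, 0.022, 1.35, -0.088], TCP at [0.141, -0.609, 0.231] pointing down, gripper open.
Joint ranges: [-2.6, 2.6], [-0.5, 2.12], [-1.47, 1.34], [0.16, 2.42], [-1.27, 4.41], [0.06, 2.06], [-2.6, 2.6]. Speed limits (rad/s): [2.22, 2.22, 2.79, 2.79, 3.14, 3.14, 3.14].

### API

Orientations are given as a unit quaternion [x, y, z, w].
In Python, from workcell import monitor, viewer, manip gives the robot as it stands. The module is installed in compiled form; this text tells all that it offers.
- The arm moves only by the tool send_rows, never from a script. Its arguments are lists of equal length, an entry for each row: "grip": the closure in counts, from 0 (fully open) to 255 (shut); "offset": the shift along the tool's x, y, z in mm, a list of three; "twist": the turn about the tool's x in degrees. In form: {"grip": [grip, ...], "offset": [[tx, ty, tz], ...], "twist": [twist, ...]}. A call has exactly 5 rows; each row is the pose to reach, as a shift and turn from the pose commanded when the call began, along the tool's axes at that moment; what a row does not reach only later rows make up. A row lasts 1/12 s, in which the tool goes at most 41.7 mm and 7.16 degrees, less where a joint would pass 70% of its speed; a pose out of reach is approached as far as the arm can. A call with a gripper value outside its range is refused whole. The fingers move at their own pace and stop on an object; "newtons" is the grip in N (left out, the last holds). Time passes only in rows, so rows that repeat a pose let the fingers close, or fill a call up. It gives the time, the measured TCP pose, the force and the opening at its end, in the units of the state.
- monitor.get_obs(): the state, without advancing time (a new reading comes with each control period).
- viewer.camera(name): name is "scene" or "top"; returns (picture, depth): 400x640x3 uint8, blue, green, red; 400x640 float32, m along the optical axis (not along the pixel's ray), 0 where there is no reading.
- viewer.camera_model(name): a dict with "camera_matrix" (3x3 intrinsics, pixels), "distortion" ([k1, k2, p1, p2, k3] as OpenCV has them; the pictures are not rectified), "R" (3x3) and "t" (3): a world point X has camera coordinates R X + t. Camera axes: x right, y down, z forward; pixel columns grow to the right and rows downward; lengths in m; the calibration is good to about 2 mm. A picture is of the moment at which its call begins. camera_model takes no time and is no camera call.
- manip.hand_in(): hands the job in, once; it reports no verdict.
Trained networks look in the newest picture that a camera, given by its name, has taken for a name from the list of things; names that differ only in an ending like _2 or _b are one class to them, and where a whole thing is asked for, a point or a joint stands for the part that bears it (a point fixed in the world has none). Each returns a list of dicts, best first, with "score" (0 to 1); they miss things now and then, are a little off and sometimes report something else, mostly with a low value. They report only what shows in the picture. A call takes as long as a camera call. They do not tell look-alikes from the thing itself.
- viewer.recognise(target, camera): "box" ([left, top, width, height] in pixels, round what is visible of it).
- viewer.regions_of(target, camera): "region" (400x640 bool, what is visible of it) and "box" ([left, top, width, height] in pixels, round what is visible of it).
- viewer.spot_point(target, camera): "position" ([column, row] in pixels: a listed point, or the origin of a listed thing).
The state is a dict: "clock": time; "joint_pos": joint angles; "joint_velocities": joint speeds; "tau": joint torques, N m; "position": TCP position; "ee_rot": TCP orientation; "ft_force": force on the tool from outside, world axes, zero at the start; "torque": the same for the moment, N m; "grip_width": opening from 0.0 (shut) to 1.0 (fully open).
Only numpy, scipy, OpenCV 4.12 (cv2) and the standard library are available. Lean on these libraries where they do the work, as an engineer would, in place of code of your own. Each camera call takes 0.05 s, during which the arm holds its last target.

## Working session

There is one attempt and no reset: what is moved stays moved. The work goes in short steps, Python scripts to look and compute and a tool call to move; the robot and the scene stay as the last step left them, time stands still between calls to the robot, and variables do not carry over. Pictures are saved under pics/ and viewed, and the job is handed in when it is done.

Besides the shell and the picture viewer there is one more tool, called as name(argument=value, ...) on one line, values as JSON. send_rows: Moves the arm, as the interface text tells. Its arguments: {"type":"object","properties":{"grip":{"type":"array","items":{"type":"number"}},"offset":{"type":"array","items":{"type":"array","items":{"type":"number"}}},"twist":{"type":"array","items":{"type":"number"}},"newtons":{"type":"number"}},"required":["grip","offset","twist"]}

```bash
mkdir -p pics
cat > h.py <<'E'
import numpy as np, cv2
from workcell import monitor, viewer, manip
from scipy.spatial.transform import Rotation as Rn
def ray(cam,u,v):
    m=viewer.camera_model(cam);K=np.array(m["camera_matrix"]);D=np.array(m["distortion"])
    p=cv2.undistortPoints(np.array([[[u,v]]],float),K,D)[0,0]
    R=np.array(m["R"]);t=np.array(m["t"]).ravel()
    return -R.T@t, R.T@np.array([p[0],p[1],1.0])
def atz(cam,u,v,z):
    o,d=ray(cam,u,v);return o+d*(z-o[2])/d[2]
def atd(cam,u,v,dep):
    o,d=ray(cam,u,v);return o+d*dep
def proj(cam,X):
    m=viewer.camera_model(cam)
    R=np.array(m["R"]);t=np.array(m["t"]).ravel()
    return cv2.projectPoints(np.atleast_2d(np.array(X,float)),cv2.Rodrigues(R)[0],t,np.array(m["camera_matrix"]),np.array(m["distortion"]))[0][:,0]
E
python3 - <<'E'
from h import *
np.set_printoptions(precision=4,suppress=True)
for c in("scene","top"):
    im,d=viewer.camera(c);cv2.imwrite(f"pics/{c}0.png",im);np.save(f"{c}0.npy",d)
    m=viewer.camera_model(c);R=np.array(m["R"]);print(c,-R.T@np.array(m["t"]).ravel());print(R)
o=monitor.get_obs()
for k in o: print(k,o[k])
print(manip.tcp_to_grasp)
print(Rn.from_quat(o["ee_rot"]).as_matrix())
E
```

```text
scene [ 0.074  -0.8557  1.0388]
[[ 0.832  -0.5545 -0.0164]
 [-0.4061 -0.5886 -0.699 ]
 [ 0.3779  0.5882 -0.715 ]]
top [ 0.3244 -0.1011  1.3061]
[[-0.0255 -0.9994  0.0239]
 [-0.9855  0.0211 -0.1684]
 [ 0.1678 -0.0279 -0.9854]]
clock 0.1
joint_pos [ 1.3214  0.3328 -0.0647  1.4608  0.0216  1.3499 -0.0885]
joint_velocities [ 0.0002 -0.0002  0.0009 -0.0018  0.0015 -0.0017 -0.0007]
tau [  0.0017 -62.6745   0.0494 -39.2431   0.0164   0.007    0.    ]
position [ 0.1404 -0.6087  0.2306]
ee_rot [-0.7025 -0.0805  0.7026 -0.0796]
ft_force [-0.5504  0.3615 -0.5471]
torque [ 0.0105 -0.0198  0.0249]
grip_width 0.9997166510335398
0.0187
[[-0.0004  0.2249 -0.9744]
 [ 0.0012 -0.9744 -0.2249]
 [-1.     -0.0013  0.0001]]
```

View pics/scene0.png

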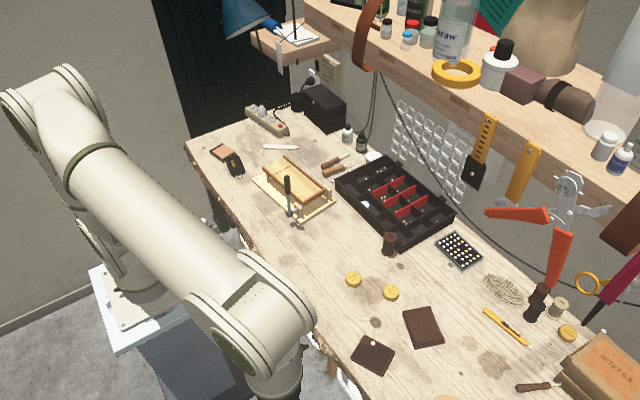

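View pics/top0.png

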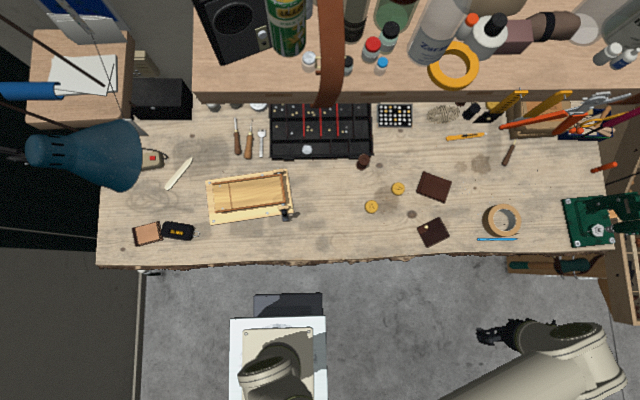

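Run:
```python
from h import *
np.set_printoptions(precision=4,suppress=True)
for n,c in(("wax_cake","top"),("wax_cake","scene")):
    for r in viewer.regions_of(n,c):
        ys,xs=np.nonzero(r["region"]);print(c,r["score"],r["box"],xs.mean(),ys.mean(),atz(c,xs.mean(),ys.mean(),0.016),np.hypot(*atz(c,xs.mean(),ys.mean(),0.016)[:2]))
for n in("stand","chute_line","chute_knob","thread_spool","fob_case","leather_blank"):
    for c in("top","scene"):
        for r in viewer.spot_point(n,c)[:3]: 
            z={"chute_line":.062,"chute_knob":.175}.get(n,0)
            print(n,c,r["score"],r["position"],atz(c,*r["position"],z))
im=cv2.imread("pics/top0.png");cv2.imwrite("pics/topz.png",cv2.resize(im[150:270,190:430],None,fx=3.3,fy=3.3,interpolation=cv2.INTER_CUBIC))
im=cv2.imread("pics/scene0.png");cv2.imwrite("pics/scenez.png",cv2.resize(im[140:310,230:430],None,fx=3.5,fy=3.5,interpolation=cv2.INTER_CUBIC))
```

```text
top 0.75 [363.1, 200.9, 14.4, 17.0] 370.7916666666667 206.61904761904762 [ 0.5104 -0.3316  0.016 ] 0.6086221762460158
top 0.66 [394.8, 182.3, 11.6, 18.9] 398.1438848920863 188.53956834532374 [ 0.5725 -0.4314  0.016 ] 0.7168837101295233
scene 0.71 [344.3, 270.0, 14.1, 17.8] 353.1862745098039 278.98039215686276 [ 0.512  -0.3369  0.016 ] 0.6128393318955935
scene 0.68 [385.9, 284.7, 13.8, 17.8] 390.70506912442397 292.5806451612903 [ 0.5727 -0.4343  0.016 ] 0.7187732289658512
scene 0.48 [262.7, 159.4, 61.5, 55.7] 294.7352941176471 182.32843137254903 [0.5848 0.1155 0.016 ] 0.5961301406453533
stand top 0.9 [250.9, 194.3] [0.5658 0.0873 0.    ]
stand scene 0.67 [291.8, 189.6] [0.5641 0.1037 0.    ]
chute_line top 0.6 [231.4, 195.0] [0.5534 0.1433 0.062 ]
chute_knob top 0.82 [285.6, 213.5] [ 0.4721 -0.0429  0.175 ]
chute_knob scene 0.69 [290.3, 188.3] [ 0.4807 -0.0504  0.175 ]
thread_spool top 0.45 [360.7, 164.3] [ 0.6672 -0.3058  0.    ]
thread_spool scene 0.53 [384.4, 249.3] [ 0.6664 -0.2957  0.    ]
fob_case top 0.59 [179.5, 231.4] [0.4411 0.3312 0.    ]
fob_case scene 0.71 [233.9, 169.6] [0.4371 0.3256 0.    ]
leather_blank top 0.72 [430.8, 233.6] [ 0.4128 -0.5399  0.    ]
leather_blank scene 0.76 [370.4, 355.3] [ 0.4155 -0.5421  0.    ]
leather_blank scene 0.66 [238.2, 169.7] [0.4505 0.3155 0.    ]
```

View pics/topz.png

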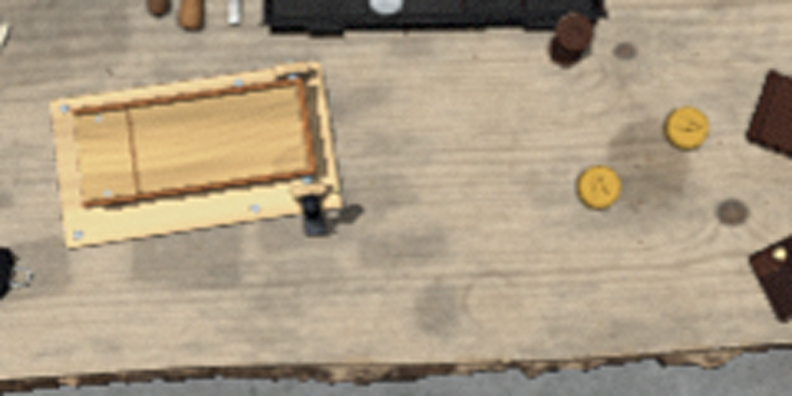

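View pics/scenez.png

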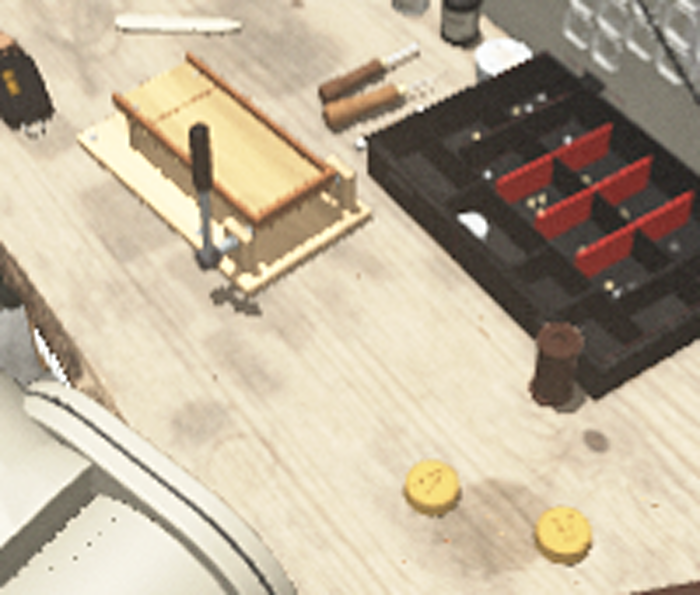

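Run:
```python
from h import *
np.set_printoptions(precision=4,suppress=True)
def z2(c): return c[0]/3.3+190-.35, c[1]/3.3+150-.35
P=[atz("top",*z2(c),0.014)[:2] for c in[(53,102),(320,63),(341,206),(69,247)]]
P=np.array(P);print(P, P.mean(0)); 
for i in range(4): 
    d=P[(i+1)%4]-P[i];print(np.linalg.norm(d),np.degrees(np.arctan2(d[1],d[0])))
for c in[(128,107),(138,195)]: print(atz("top",*z2(c),0.064))
d=np.load("top0.npy")
pts=[]
for zx in range(150,285,6):
    for zy in range(115,180,6):
        u,v=z2((zx,zy));ui,vi=int(round(u)),int(round(v))
        if d[vi,ui]>0: pts.append(atd("top",ui,vi,d[vi,ui]))
pts=np.array(pts);A=np.c_[pts[:,:2],np.ones(len(pts))]
for _ in range(3):
    s,*_q=np.linalg.lstsq(A,pts[:,2],rcond=None);r=pts[:,2]-A@s;k=abs(r)<2.5*r.std();A=A[k];pts=pts[k]
print(s,r.std(),len(pts),pts[:,2].min(),pts[:,2].max())
# bench check + cake
for (zx,zy) in[(598,187),(420,187),(380,120),(686,128),(570,40)]:
    u,v=z2((zx,zy));ui,vi=int(round(u)),int(round(v));print(atd("top",ui,vi,np.median(d[vi-1:vi+2,ui-1:ui+2])))
```

```text
[[ 0.6153  0.2424]
 [ 0.6525 -0.0401]
 [ 0.4975 -0.0602]
 [ 0.461   0.2224]] [0.5566 0.0911]
0.2849724902369254 -82.51738249005655
0.15624988979932566 -172.63095241972246
0.2849177583545188 97.3688627464166
0.15568411676686064 7.388984297806808
[0.5974 0.1533 0.064 ]
[0.5066 0.1422 0.064 ]
[-0.012   0.0318  0.0685] 0.0025846924968155128 246 0.05689626290700711 0.07153461710857889
[ 0.5124 -0.3323  0.0169]
[ 0.5189 -0.1445  0.0012]
[ 0.5919 -0.1038 -0.0006]
[ 0.5742 -0.4306  0.0175]
[ 0.6569 -0.2997  0.0699]
```

Candidates for the wax cake, with their pixels:
- top (371,207), equal to scene (353,279): 0.61 m from the base
- top (398,188), equal to scene (391,293): 0.72 m from the base
- scene (567,333): much farther away

The close crop shows the first one as a round yellow cake, nearest the base and to the right of the chute, so I choose it. The chute is at top (251,195). Uphill runs towards world +y, the loading line is at about top (231,195), and the lever knob is at top (286,213).

```bash
cat > go.py <<'E'
import sys
from h import *
# usage: go.py x y z [yawdeg of tool y]
o=monitor.get_obs();p=np.array(o["position"]);R=Rn.from_quat(o["ee_rot"]).as_matrix()
np.set_printoptions(precision=4,suppress=True)
yaw=np.degrees(np.arctan2(R[1,1],R[0,1]))
print("t",round(o["clock"],2),"p",p,"yaw",round(yaw,2),"F",np.array(o["ft_force"]),"w",round(o["grip_width"],3))
if len(sys.argv)>3:
    t=np.array([float(a) for a in sys.argv[1:4]]);print("offset mm",(R.T@(t-p))*1000)
    if len(sys.argv)>4: print("twist",yaw-float(sys.argv[4]))
E
python3 go.py 0.513 -0.334 0.15 -82.57
```

```text
t 0.8 p [ 0.1405 -0.609   0.2314] yaw -77.01 F [ 0.2214 -0.7681 -0.307 ] w 1.001
offset mm [  81.3265 -184.2369 -424.7672]
twist 5.564861552171607
```

send_rows(grip=[0, 0, 0, 0, 0], offset=[[0, -16, -36], [0, -32, -72], [0, -48, -109], [0, -64, -146], [0, -80, -183]], twist=[1, 2, 3, 4.5, 5.6], newtons=30)

```text
clock: 1.22
position: [0.3021, -0.4886, 0.2316]
ee_rot: [0.706, 0.045, -0.706, 0.045]
ft_force: [1.3, -0.6, 0.5]
grip_width: 1.002
```

```bash
python3 go.py 0.513 -0.334 0.15 -82.57
```

```text
t 1.22 p [ 0.3021 -0.4886  0.2316] yaw -82.7 F [ 1.251  -0.6384  0.4983] w 1.002
offset mm [  81.5434 -126.5922 -228.7818]
twist -0.12791265495704351
```

send_rows(grip=[0, 0, 0, 0, 0], offset=[[0, -19, -34], [0, -38, -68], [0, -57, -103], [0, -76, -137], [20, -90, -163]], twist=[0, 0, 0, 0, 0])

```text
clock: 1.63
position: [0.4552, -0.3779, 0.215]
ee_rot: [0.708, 0.045, -0.704, 0.048]
ft_force: [2.0, -0.2, 0.6]
grip_width: 1.001
```

send_rows(grip=[0, 0, 0, 0, 0], offset=[[15, -18, -33], [30, -36, -66], [45, -36, -66], [61, -36, -66], [61, -36, -66]], twist=[0, 0, 0, 0, 0])

```text
clock: 2.05
position: [0.5107, -0.3341, 0.1469]
ee_rot: [-0.704, -0.047, 0.707, -0.045]
ft_force: [-0.1, 0.4, -0.3]
grip_width: 1.002
```

```bash
python3 go.py 0.513 -0.334 0.005 -82.57
python3 - <<'E'
from h import *
for c in("scene","top"):
    im,d=viewer.camera(c);cv2.imwrite(f"pics/{c}1.png",im)
    for r in viewer.regions_of("wax_cake",c):
        ys,xs=np.nonzero(r["region"]);print(c,r["score"],xs.mean(),ys.mean(),atz(c,xs.mean(),ys.mean(),0.015))
im=cv2.imread("pics/top1.png");a=cv2.resize(im[150:270,290:430],None,fx=4,fy=4)
im=cv2.imread("pics/scene1.png");b=cv2.resize(im[210:330,290:350+50],None,fx=4,fy=4)
cv2.imwrite("pics/z1.png",np.hstack([a,b])[:, :1000][:, :])
cv2.imwrite("pics/z1.png",cv2.resize(np.hstack([a,b]),(800,384)))
E
```

```text
t 2.05 p [ 0.5107 -0.3341  0.1469] yaw -82.53 F [-0.1327  0.3953 -0.2724] w 1.002
offset mm [141.9102   0.6559  -2.7925]
twist 0.04322201709241824
scene 0.55 353.2462311557789 278.78391959798995 [ 0.51293129 -0.33591184  0.015     ]
scene 0.54 390.4264705882353 292.5637254901961 [ 0.57260877 -0.43337895  0.015     ]
```

View pics/z1.png

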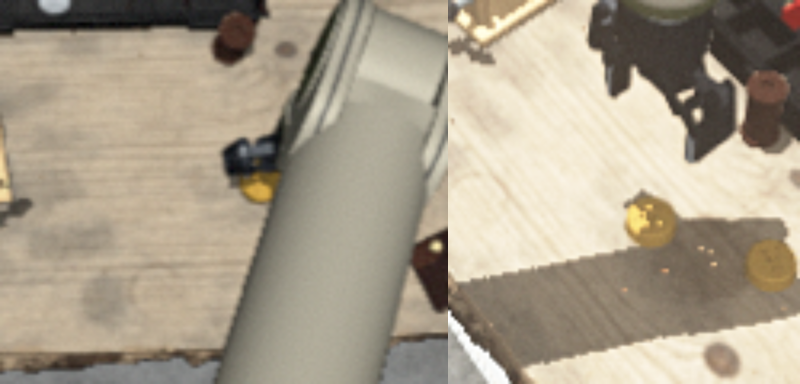

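The hand is open above the chosen cake (scene 353,279), and the second cake is well clear at scene (390,293). Next I descend in two stages.

send_rows(grip=[0, 0, 0, 0, 0], offset=[[30, 0, -2], [60, 0, -2], [85, 0, -2], [105, 0, -2], [115, 0, -2]], twist=[0, 0, 0, 0, 0])

```text
clock: 2.67
position: [0.5128, -0.3354, 0.0338]
ee_rot: [-0.705, -0.046, 0.706, -0.045]
ft_force: [0.4, 0.7, 0.1]
grip_width: 1.002
```

```bash
python3 go.py 0.513 -0.334 0.005 -82.57
```

```text
t 2.67 p [ 0.5128 -0.3354  0.0338] yaw -82.66 F [0.3966 0.7376 0.0812] w 1.002
offset mm [28.8078 -1.3339 -0.3999]
twist -0.08609888502365948
```

send_rows(grip=[0, 0, 0, 60, 90], offset=[[10, 0, 0], [20, 0, 0], [29, 0, 0], [29, 0, 0], [29, 0, 0]], twist=[0, 0, 0, 0, 0], newtons=25)

```text
clock: 3.08
position: [0.5139, -0.3353, 0.0065]
ee_rot: [0.706, 0.046, -0.706, 0.046]
ft_force: [-0.1, 0.5, -0.1]
grip_width: 0.744
```

send_rows(grip=[120, 150, 200, 255, 255], offset=[[0, 0, 0], [0, 0, 0], [0, 0, 0], [0, 0, 0], [0, 0, 0]], twist=[0, 0, 0, 0, 0])

```text
clock: 3.5
position: [0.5144, -0.3356, 0.0074]
ee_rot: [0.706, 0.045, -0.705, 0.046]
ft_force: [-2.2, 0.8, 6.0]
grip_width: 0.547
```

send_rows(grip=[255, 255, 255, 255, 255], offset=[[0, 0, 0], [0, 0, 0], [0, 0, 0], [0, 0, 0], [0, 0, 0]], twist=[0, 0, 0, 0, 0])

```text
clock: 3.92
position: [0.5144, -0.3355, 0.0074]
ee_rot: [0.706, 0.045, -0.705, 0.046]
ft_force: [-0.6, 0.9, 6.3]
grip_width: 0.545
```

```bash
python3 go.py 0.549 0.149 0.2
```

```text
t 3.92 p [ 0.5144 -0.3355  0.0074] yaw -82.6 F [-0.6142  0.922   6.2729] w 0.545
offset mm [-192.9701 -475.8396  -96.9284]
```

send_rows(grip=[255, 255, 255, 255, 255], offset=[[-15, 0, 0], [-45, 0, 0], [-80, -10, -2], [-115, -30, -8], [-150, -60, -18]], twist=[0, 0, 0, 0, 0])

```text
clock: 4.33
position: [0.5225, -0.2786, 0.1545]
ee_rot: [0.706, 0.044, -0.706, 0.045]
ft_force: [1.1, 0.4, -0.5]
grip_width: 0.544
```

send_rows(grip=[255, 255, 255, 255, 255], offset=[[-30, -25, -8], [-60, -50, -16], [-85, -80, -24], [-95, -115, -32], [-95, -150, -38]], twist=[0, 0, 0, 0, 0])

```text
clock: 4.75
position: [0.5429, -0.1222, 0.2508]
ee_rot: [0.708, 0.045, -0.704, 0.046]
ft_force: [0.4, 1.3, -0.6]
grip_width: 0.547
```

```bash
python3 go.py 0.549 0.149 0.2
python3 - <<'E'
from h import *
im,d=viewer.camera("scene");cv2.imwrite("pics/scene2.png",im)
E
```

```text
t 4.75 p [ 0.5429 -0.1222  0.2508] yaw -82.64 F [ 0.3775  1.3137 -0.5619] w 0.547
offset mm [  50.3371 -268.2667  -40.5082]
```

View pics/scene2.png

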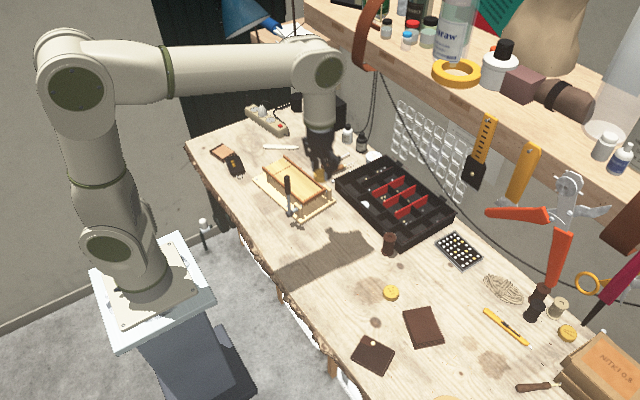

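The cake is in the hand at scene (318,172), and its old place at (353,279) is empty. The other cake is still at (390,293). Next I carry it over the chute.

send_rows(grip=[255, 255, 255, 255, 255], offset=[[0, -38, -6], [0, -76, -12], [0, -114, -17], [0, -152, -23], [0, -190, -29]], twist=[0, 0, 0, 0, 0])

```text
clock: 5.22
position: [0.5455, 0.0702, 0.2473]
ee_rot: [0.706, 0.045, -0.705, 0.046]
ft_force: [1.1, -0.4, 0.2]
grip_width: 0.547
```

send_rows(grip=[255, 255, 255, 255, 255], offset=[[0, -30, -4], [10, -55, -8], [30, -70, -10], [55, -77, -11], [75, -77, -11]], twist=[0, 0, 0, 0, 0])

```text
clock: 5.63
position: [0.5461, 0.1489, 0.1708]
ee_rot: [-0.705, -0.047, 0.706, -0.047]
ft_force: [-0.0, -1.4, -1.2]
grip_width: 0.548
```

```bash
python3 go.py 0.549 0.149 0.076 -82.57
python3 - <<'E'
from h import *
im,d=viewer.camera("scene");cv2.imwrite("pics/scene3.png",cv2.resize(im[100:260,220:420],None,fx=3.7,fy=3.7,interpolation=cv2.INTER_CUBIC))
im,d=viewer.camera("top");cv2.imwrite("pics/top3.png",cv2.resize(im[130:280,180:380],None,fx=3.8,fy=3.8,interpolation=cv2.INTER_CUBIC))
E
```

```text
t 5.63 p [0.5461 0.1489 0.1708] yaw -82.41 F [-0.0225 -1.4273 -1.2194] w 0.548
offset mm [94.8373  0.3587 -2.9464]
twist 0.16350850352463908
```

View pics/scene3.png

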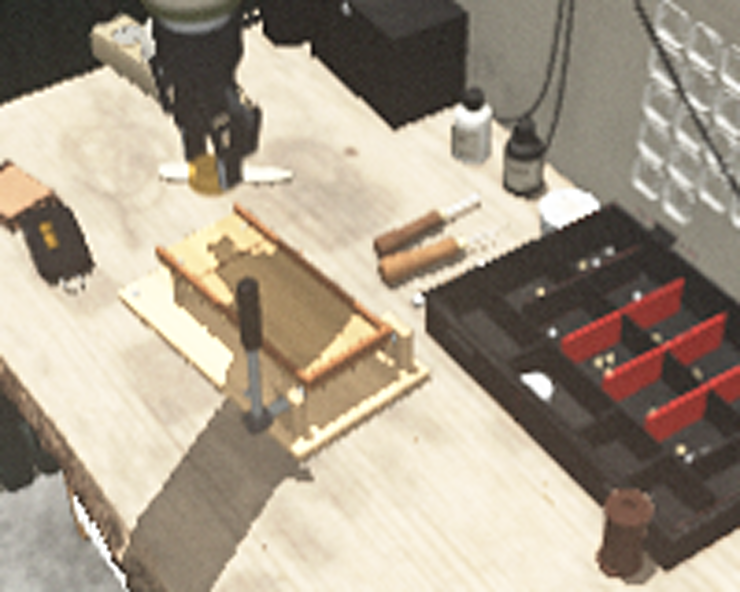

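View pics/top3.png

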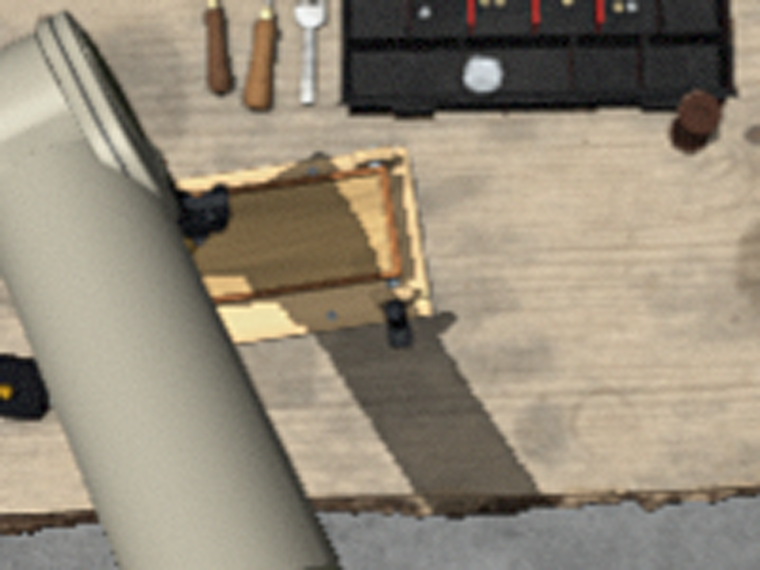

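Run:
```python
from h import *
np.set_printoptions(precision=4,suppress=True)
for q in[(275.1,174.3),(291.1,165.7)]: print(atz("scene",*q,0.067))
d=np.load("scene0.npy")
for q in[(275.1,174.3),(291.1,165.7),(283,170)]: print(atd("scene",*q,d[int(q[1]),int(q[0])]))
c=np.array([.5566,.0911]);uy=np.array([-.1293,.9916]);ux=np.array([.9916,.1293])
def S(x,y,z): return np.r_[c+x*ux+y*uy,z]
pts=[S(-.08,-.145,.014),S(.08,-.145,.014),S(.08,.145,.014),S(-.08,.145,.014),S(-.044,.06,.067),S(.044,.06,.067),S(0,.06,.067)]
for cam,f in(("top","pics/top0.png"),("scene","pics/scene0.png")):
    im=cv2.imread(f);p=proj(cam,pts);print(cam,p)
    x0,y0,w,h=(190,150,120,90) if cam=="top" else (240,140,110,100)
    z=cv2.resize(im[y0:y0+h,x0:x0+w],None,fx=6,fy=6,interpolation=cv2.INTER_CUBIC)
    for a in p: cv2.circle(z,tuple(int(v) for v in ((a-[x0,y0]+.5)*6)),3,(0,0,255),-1)
    cv2.imwrite(f"pics/ov_{cam}.png",z)
```

```text
[0.5236 0.1423 0.067 ]
[0.5939 0.1498 0.067 ]
[0.522  0.1389 0.0703]
[0.5946 0.1513 0.0656]
[0.5582 0.1465 0.0667]
top [[293.8144 212.4769]
 [287.2369 168.1176]
 [204.9097 180.0602]
 [209.9113 225.2201]
 [230.4502 209.0349]
 [227.3485 183.3329]
 [228.8925 196.111 ]]
scene [[299.657  223.657 ]
 [335.3607 200.4643]
 [284.6123 160.5307]
 [250.2292 179.4498]
 [270.1863 175.8908]
 [289.8527 164.8829]
 [280.1493 170.3121]]
```

View pics/ov_top.png

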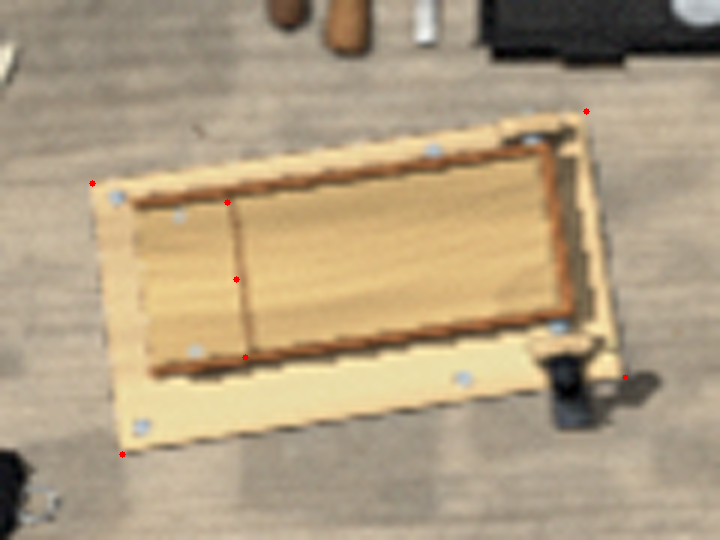

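View pics/ov_scene.png

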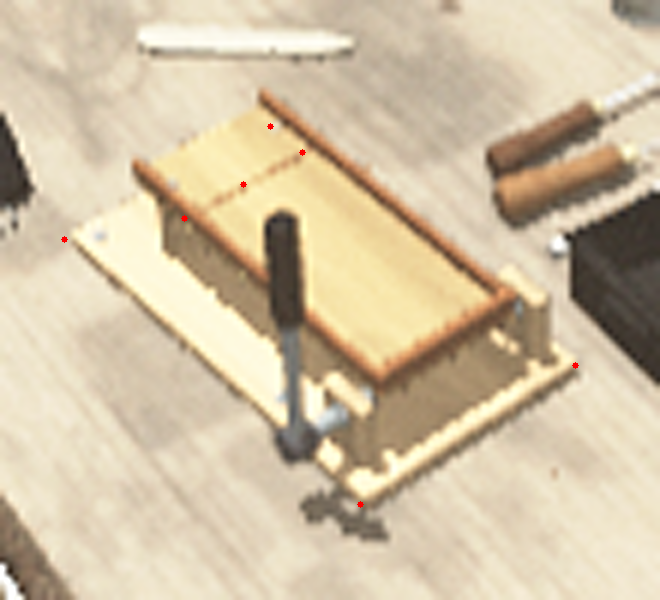

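Scene overlay matches well; the top overlay puts the line about 2–3 mm downhill of my estimate. I'll aim for (0.550, 0.148).

send_rows(grip=[255, 255, 255, 255, 255], offset=[[25, 0, -3], [50, 0, -4], [70, 0, -4], [82, 0, -4], [88, 0, -4]], twist=[0, 0, 0, 0, 0])

```text
clock: 6.15
position: [0.5507, 0.1464, 0.0836]
ee_rot: [-0.705, -0.045, 0.706, -0.045]
ft_force: [0.3, -0.1, -1.0]
grip_width: 0.548
```

send_rows(grip=[255, 255, 255, 255, 255], offset=[[0, 0, 0], [0, 0, 0], [0, 0, 0], [0, 0, 0], [0, 0, 0]], twist=[0, 0, 0, 0, 0])

```text
clock: 6.57
position: [0.5514, 0.1472, 0.0852]
ee_rot: [0.706, 0.046, -0.705, 0.046]
ft_force: [-0.6, 0.1, -1.1]
grip_width: 0.542
```

```bash
python3 go.py 0.550 0.148 0.076 -82.57
```

```text
t 6.57 p [0.5514 0.1472 0.0852] yaw -82.61 F [-0.5674  0.1233 -1.1205] w 0.542
offset mm [ 9.1632 -1.0035  1.2645]
twist -0.041136592726346066
```

send_rows(grip=[255, 255, 255, 255, 255], offset=[[2, 0, 1], [4, 0, 1], [5, 0, 1], [6, 0, 1], [7, 0, 1]], twist=[0, 0, 0, 0, 0])

```text
clock: 6.98
position: [0.5498, 0.1469, 0.077]
ee_rot: [-0.706, -0.046, 0.706, -0.046]
ft_force: [0.0, 0.2, -0.8]
grip_width: 0.545
```

send_rows(grip=[255, 255, 255, 255, 255], offset=[[0.5, 0, 0], [1, 0, 0], [1.5, 0, 0], [2, 0, 0], [2, 0, 0]], twist=[0, 0, 0, 0, 0])

```text
clock: 7.4
position: [0.5499, 0.147, 0.0753]
ee_rot: [0.706, 0.046, -0.706, 0.046]
ft_force: [-1.6, -0.1, 0.2]
grip_width: 0.541
```

```bash
python3 go.py 0.550 0.148 0.076 -82.57
python3 - <<'E'
from h import *
im,d=viewer.camera("scene");cv2.imwrite("pics/scene4.png",cv2.resize(im[110:240,230:390],None,fx=4.5,fy=4.5,interpolation=cv2.INTER_CUBIC))
E
```

```text
t 7.4 p [0.5499 0.147  0.0753] yaw -82.6 F [-1.5645 -0.1439  0.1937] w 0.541
offset mm [-0.672  -0.9895 -0.2131]
twist -0.033176423681666734
```

View pics/scene4.png

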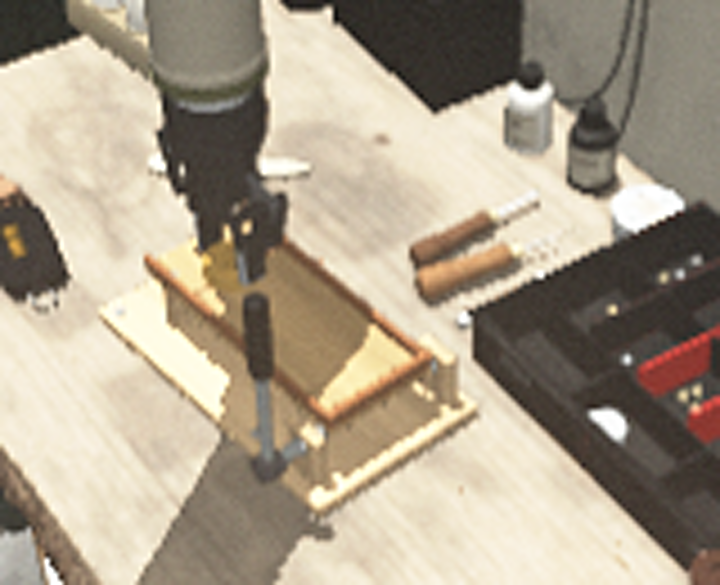

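send_rows(grip=[255, 255, 255, 255, 255], offset=[[0.3, 0, 0], [0.6, 0, 0], [1, 0, 0], [1, 0, 0], [1, 0, 0]], twist=[0, 0, 0, 0, 0])

```text
clock: 7.87
position: [0.5499, 0.147, 0.0742]
ee_rot: [0.706, 0.046, -0.706, 0.046]
ft_force: [-0.3, 1.3, 1.6]
grip_width: 0.544
```

send_rows(grip=[255, 255, 255, 255, 255], offset=[[0.3, 0, 0], [0.6, 0, 0], [1, 0, 0], [1, 0, 0], [1, 0, 0]], twist=[0, 0, 0, 0, 0])

```text
clock: 8.28
position: [0.5499, 0.1469, 0.0732]
ee_rot: [0.706, 0.046, -0.706, 0.046]
ft_force: [0.7, 0.5, 0.8]
grip_width: 0.546
```

send_rows(grip=[105, 95, 85, 70, 60], offset=[[0, 0, 0], [0, 0, 0], [0, 0, 0], [0, 0, 0], [0, 0, 0]], twist=[0, 0, 0, 0, 0])

```text
clock: 8.7
position: [0.5498, 0.1468, 0.0732]
ee_rot: [-0.706, -0.046, 0.706, -0.046]
ft_force: [-0.3, 0.1, -0.9]
grip_width: 0.768
```

send_rows(grip=[40, 20, 0, 0, 0], offset=[[0, 0, 0], [0, 0, 0], [-2, 0, 0], [-6, 0, 0], [-12, 0, 0]], twist=[0, 0, 0, 0, 0])

```text
clock: 9.12
position: [0.5496, 0.1468, 0.0853]
ee_rot: [-0.705, -0.046, 0.706, -0.046]
ft_force: [0.2, 0.1, 0.2]
grip_width: 1.0
```

send_rows(grip=[0, 0, 0, 0, 0], offset=[[-20, 0, 0], [-50, 0, 0], [-85, 0, 0], [-120, 0, 0], [-155, 0, 0]], twist=[0, 0, 0, 0, 0])

```text
clock: 9.53
position: [0.5495, 0.1471, 0.2426]
ee_rot: [0.706, 0.046, -0.705, 0.046]
ft_force: [1.1, -0.9, 0.4]
grip_width: 1.001
```

```bash
python3 go.py 0.550 0.148 0.076 -82.57
python3 - <<'E'
from h import *
im,d=viewer.camera("scene");cv2.imwrite("pics/scene5.png",cv2.resize(im[110:240,230:390],None,fx=4.5,fy=4.5,interpolation=cv2.INTER_CUBIC));np.save("scene5.npy",d)
for r in viewer.regions_of("wax_cake","scene"):
        ys,xs=np.nonzero(r["region"]);print(r["score"],xs.mean(),ys.mean(),atz("scene",xs.mean(),ys.mean(),0.067+.015))
E
```

```text
t 9.53 p [0.5495 0.1471 0.2426] yaw -82.58 F [ 1.104  -0.8552  0.3924] w 1.001
offset mm [166.65    -0.8589  -0.5405]
twist -0.013127254237133457
0.69 281.1007751937984 168.72868217054264 [0.54845982 0.14048214 0.082     ]
0.45 390.2676767676768 292.469696969697 [ 0.53981997 -0.4605501   0.082     ]
```

View pics/scene5.png

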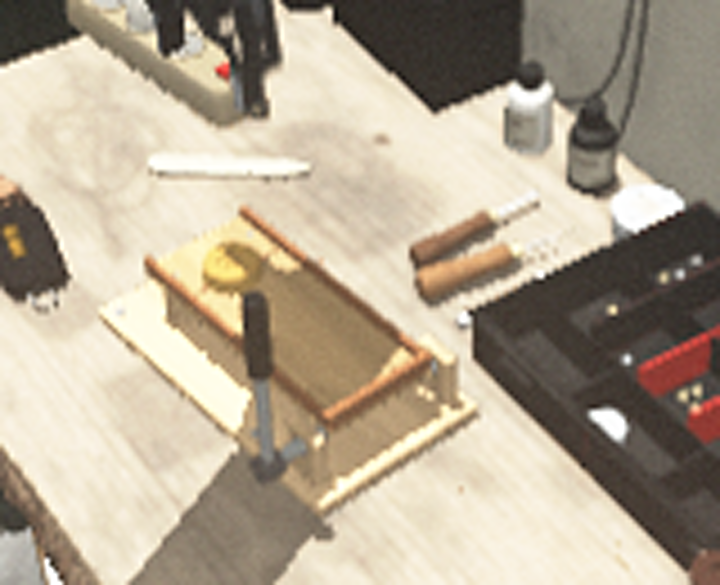

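The cake lies flat around the loading line, at about scene (281,169). I'll check the offset with an overlay, and measure the lever.

Run:
```python
from h import *
im,d=viewer.camera("scene");c0=np.array([.5499,.147]);
x0,y0,w,h=245,140,90,90
z=cv2.resize(im[y0:y0+h,x0:x0+w],None,fx=7,fy=7,interpolation=cv2.INTER_CUBIC)
a=np.linspace(0,2*np.pi,60)
for zz,col in((.067,(0,0,255)),(.085,(255,0,0))):
    p=proj("scene",np.c_[c0[0]+.024*np.cos(a),c0[1]+.024*np.sin(a),0*a+zz])
    cv2.polylines(z,[((p-[x0,y0]+.5)*7).astype(np.int32)],True,col,1)
uy=np.array([-.1293,.9916]);ux=np.array([.9916,.1293]);L=np.array([.550,.148])
p=proj("scene",[np.r_[L-.044*ux,.067],np.r_[L+.044*ux,.067]]);cv2.line(z,*[tuple(int(v) for v in q) for q in (p-[x0,y0]+.5)*7],(0,255,0),1)
# lever axis predicted
c=np.array([.5566,.0911]);th=.03
for xo in(-.09,-.1):
    H=c-.110*uy+xo*ux
    q=[np.r_[H-np.sin(th)*r*uy,.05+np.cos(th)*r] for r in(0,.095,.167)]
    p=proj("scene",q)
    for k in p: cv2.circle(z,tuple(int(v) for v in (k-[x0,y0]+.5)*7),3,(255,0,255),-1)
cv2.imwrite("pics/ov5.png",z)
im2,d2=viewer.camera("top");x0,y0,w,h=200,160,110,80
z=cv2.resize(im2[y0:y0+h,x0:x0+w],None,fx=7,fy=7,interpolation=cv2.INTER_CUBIC)
for xo in(-.09,-.1):
    H=c-.110*uy+xo*ux
    q=[np.r_[H-np.sin(th)*r*uy,.05+np.cos(th)*r] for r in(0,.095,.167)]
    p=proj("top",q)
    for k in p: cv2.circle(z,tuple(int(v) for v in (k-[x0,y0]+.5)*7),3,(255,0,255),-1)
cv2.imwrite("pics/ov5t.png",z)
```

```text
(no output)
```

View pics/ov5.png

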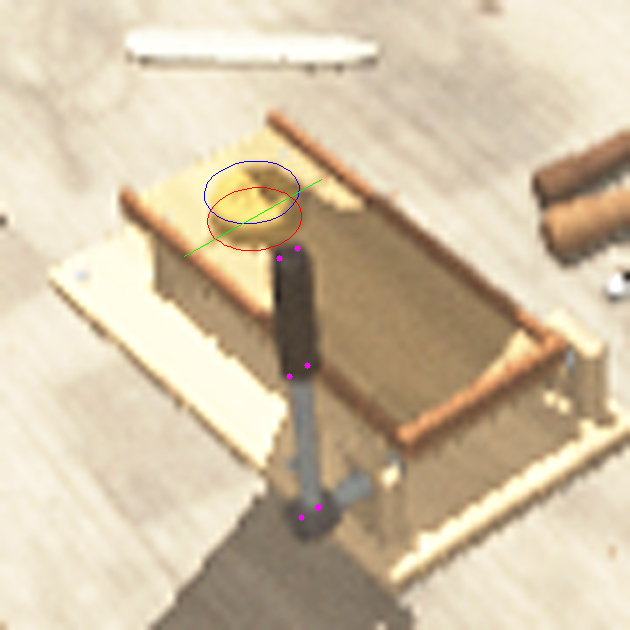

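View pics/ov5t.png

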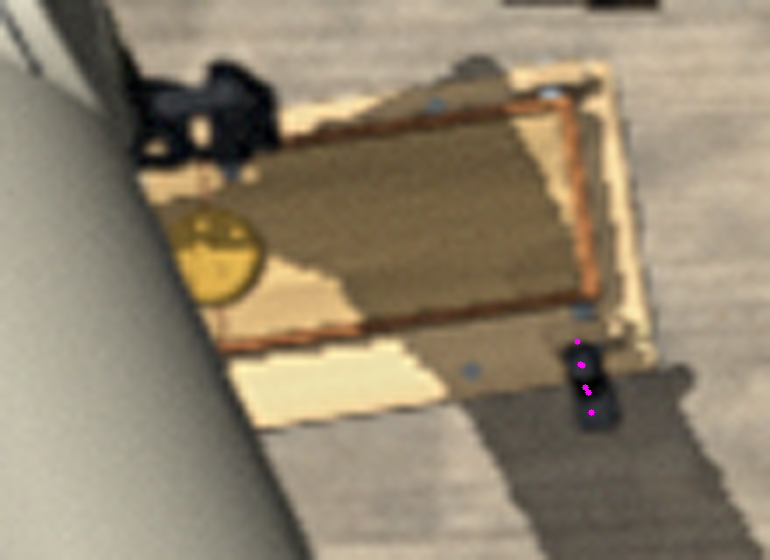

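Both cameras put the cake within 1–2 mm of the line: top (231,197) and scene (281,169). The lever model fits with an x offset of about −95 mm and an initial tilt of about 0.03. Next I close the fingers and go to the uphill side of the lever.

```bash
python3 go.py 0.4713 0.0115 0.24 -82.57
```

```text
t 9.73 p [0.5503 0.1472 0.2416] yaw -82.6 F [-0.1741 -0.7647 -0.4128] w 1.001
offset mm [  1.3579 124.3615  95.7615]
twist -0.03479192467840164
```

send_rows(grip=[255, 255, 255, 255, 255], offset=[[-5, 25, 19], [-10, 50, 38], [-10, 75, 58], [-5, 100, 77], [0, 124, 95]], twist=[0, 0, 0, 0, 0], newtons=40)

```text
clock: 10.15
position: [0.4701, 0.0103, 0.2391]
ee_rot: [-0.705, -0.045, 0.706, -0.045]
ft_force: [0.5, -0.3, 0.4]
grip_width: 0.301
```

send_rows(grip=[255, 255, 255, 255, 255], offset=[[0, 0, 0], [0, 0, 0], [0, 0, 0], [0, 0, 0], [0, 0, 0]], twist=[0, 0, 0, 0, 0])

```text
clock: 10.57
position: [0.4718, 0.0128, 0.24]
ee_rot: [-0.705, -0.046, 0.706, -0.046]
ft_force: [-0.1, 0.3, 0.3]
grip_width: -0.003
```

```bash
python3 go.py 0.4713 0.0115 0.19 -82.57;python3 - <<'E'
from h import *
for c in("scene","top"):
    im,d=viewer.camera(c);cv2.imwrite(f"pics/{c}6.png",im)
a=cv2.imread("pics/scene6.png")[110:250,220:380];b=cv2.imread("pics/top6.png")[130:270,180:340]
cv2.imwrite("pics/z6.png",cv2.resize(np.hstack([a,b]),None,fx=2.5,fy=2.5,interpolation=cv2.INTER_CUBIC))
E
```

```text
t 10.57 p [0.4718 0.0128 0.24  ] yaw -82.5 F [-0.1251  0.2615  0.3143] w -0.003
offset mm [49.9852  1.2472  0.6124]
twist 0.06669799764881645
```

View pics/z6.png

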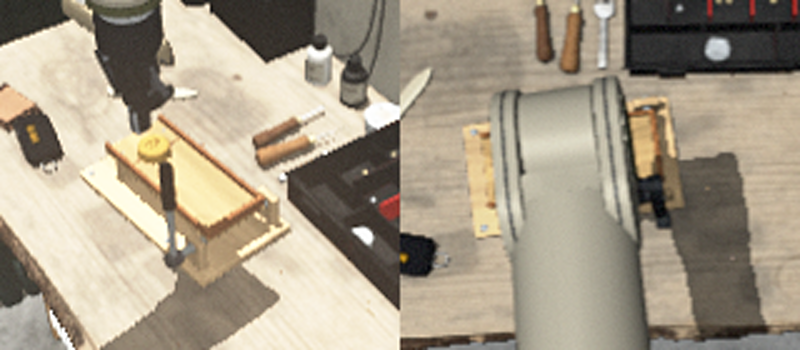

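Run:
```python
from h import *
np.set_printoptions(precision=1,suppress=True)
c=np.array([.5566,.0911]);uy=np.array([-.1293,.9916]);ux=np.array([.9916,.1293])
for th in(.03,.2,.3,.42):
    def ch(x,y,z): # chute frame rel hinge
        return np.r_[c-.110*uy+x*ux+uy*(y*np.cos(th)-z*np.sin(th)),.05+y*np.sin(th)+z*np.cos(th)]
    for s in(0,-.05,-.1):
        print(th,"cake",s,proj("scene",[ch(0,.17+s,.021)])[0],end=" ")
    zt=.19;r=(zt-.05)/np.cos(th)
    T=ch(-.095,0.0,r)+np.r_[uy*.025,0]
    print(" TCP",T.round(3),proj("scene",[T,T+[0,0,.07],T+[0,0,.15]]).ravel(), "top cake",proj("top",[ch(0,.17,.021)])[0])
```

```text
0.03 cake 0 [280.  168.5] 0.03 cake -0.05 [288.7 175.8] 0.03 cake -0.1 [297.7 183.4]  TCP [ 0.5 -0.   0.2] [281.3 178.  279.2 160.5 276.7 138.6] top cake [228.6 195.6]
0.2 cake 0 [280.5 163.4] 0.2 cake -0.05 [289.3 172.4] 0.2 cake -0.1 [298.4 181.7]  TCP [ 0.5 -0.   0.2] [286.1 182.  284.2 164.4 281.9 142.5] top cake [228.9 193.8]
0.3 cake 0 [281.2 160.7] 0.3 cake -0.05 [290.  170.7] 0.3 cake -0.1 [299.  180.9]  TCP [ 0.5 -0.   0.2] [289.1 184.5 287.4 166.9 285.2 144.9] top cake [229.8 192.6]
0.42 cake 0 [282.4 158. ] 0.42 cake -0.05 [291.1 169. ] 0.42 cake -0.1 [299.9 180.2]  TCP [ 0.5 -0.1  0.2] [293.1 187.8 291.5 170.2 289.5 148.2] top cake [231.7 191.1]
```

send_rows(grip=[255, 255, 255, 255, 255], offset=[[12, 0, 0], [25, 0, 0], [38, 0, 0], [50, 0, 0], [50, 0, 0]], twist=[0, 0, 0, 0, 0])

```text
clock: 11.08
position: [0.4705, 0.012, 0.1881]
ee_rot: [-0.704, -0.046, 0.707, -0.046]
ft_force: [-0.8, -0.9, -0.6]
grip_width: -0.002
```

send_rows(grip=[255, 255, 255, 255, 255], offset=[[0, 2, 0], [0, 4, 0], [0, 6, 0], [0, 8, 0], [0, 10, 0]], twist=[0, 0, 0, 0, 0])

```text
clock: 11.5
position: [0.4732, 0.0015, 0.1907]
ee_rot: [0.706, 0.045, -0.705, 0.046]
ft_force: [-0.1, -0.1, 0.3]
grip_width: 0.001
```

```bash
python3 go.py 0.4766 -0.0303 0.19 -82.57
```

```text
t 11.5 p [0.4732 0.0015 0.1907] yaw -82.62 F [-0.0567 -0.0888  0.2532] w 0.001
offset mm [ 0.7542 31.9896  0.7041]
twist -0.04788790728539993
```

send_rows(grip=[255, 255, 255, 255, 255], offset=[[0, 1.5, 0], [0, 3, 0], [0, 4.5, 0], [0, 6, 0], [0, 7, 0]], twist=[0, 0, 0, 0, 0])

```text
clock: 11.92
position: [0.4738, -0.0053, 0.1902]
ee_rot: [0.706, 0.046, -0.706, 0.046]
ft_force: [0.1, 0.2, 0.3]
grip_width: 0.002
```

send_rows(grip=[255, 255, 255, 255, 255], offset=[[0, 1, 0], [0, 2, 0], [0, 3, 0], [0, 4, 0], [0, 5, 0]], twist=[0, 0, 0, 0, 0])

```text
clock: 12.33
position: [0.4745, -0.0101, 0.1902]
ee_rot: [0.706, 0.046, -0.706, 0.046]
ft_force: [0.6, -0.1, 0.2]
grip_width: -0.001
```

send_rows(grip=[255, 255, 255, 255, 255], offset=[[0, 1, 0], [0, 2, 0], [0, 3, 0], [0, 4, 0], [0, 5, 0]], twist=[0, 0, 0, 0, 0])

```text
clock: 12.75
position: [0.4749, -0.0138, 0.1902]
ee_rot: [-0.706, -0.047, 0.706, -0.045]
ft_force: [-1.1, 6.9, 0.8]
grip_width: -0.005
```

send_rows(grip=[255, 255, 255, 255, 255], offset=[[0, 1, 0], [0, 2, 0], [0, 3, 0], [0, 4, 0], [0, 5, 0]], twist=[0, 0, 0, 0, 0])

```text
clock: 13.17
position: [0.4755, -0.0185, 0.1903]
ee_rot: [-0.705, -0.047, 0.706, -0.046]
ft_force: [-2.0, 5.7, 1.5]
grip_width: -0.002
```

send_rows(grip=[255, 255, 255, 255, 255], offset=[[0, 1, 0], [0, 2, 0], [0, 3, 0], [0, 4, 0], [0, 5, 0]], twist=[0, 0, 0, 0, 0])

```text
clock: 13.58
position: [0.4762, -0.0234, 0.1903]
ee_rot: [-0.705, -0.047, 0.706, -0.046]
ft_force: [-1.1, 6.5, 1.4]
grip_width: -0.002
```

```bash
python3 go.py 0.4766 -0.0303 0.19 -82.57;python3 - <<'E'
from h import *
for c in("scene","top"):
    im,d=viewer.camera(c);cv2.imwrite(f"pics/{c}7.png",im)
a=cv2.imread("pics/scene7.png")[110:250,220:380];b=cv2.imread("pics/top7.png")[130:270,180:340]
cv2.imwrite("pics/z7.png",cv2.resize(np.hstack([a,b]),None,fx=2.5,fy=2.5,interpolation=cv2.INTER_CUBIC))
E
```

```text
t 13.58 p [ 0.4762 -0.0234  0.1903] yaw -82.52 F [-1.0543  6.5296  1.4331] w -0.002
offset mm [0.2459 6.894  0.4517]
twist 0.05343684666273418
```

View pics/z7.png

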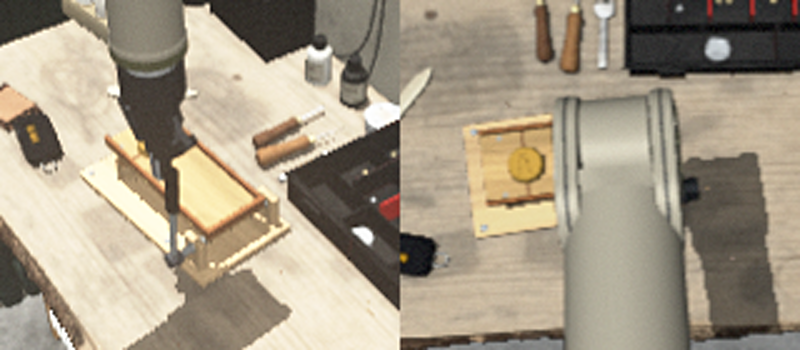

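The top camera now sees the cake and the line clearly, with the cake at top (230,195). The push force is about 6.5 N, and the tilt is about 0.11. I'll write a tracker for the cake along the chute.

```bash
cat > look.py <<'E'
import sys
from h import *
np.set_printoptions(precision=4,suppress=True)
o=monitor.get_obs();p=np.array(o["position"])
im,d=viewer.camera("top")
th=float(sys.argv[1]) if len(sys.argv)>1 else np.arctan(0.03+(-0.0125-p[1])/(.9916*.14))
c=np.array([.5566,.0911]);uy=np.array([-.1293,.9916]);ux=np.array([.9916,.1293])
hs=cv2.cvtColor(im,cv2.COLOR_BGR2HSV)
m=((hs[...,0]>15)&(hs[...,0]<32)&(hs[...,1]>175)).astype(np.uint8)
m[:170]=0;m[225:]=0;m[:,:205]=0;m[:,305:]=0
n,l,st,ce=cv2.connectedComponentsWithStats(m)
k=1+np.argmax(st[1:,4]) if n>1 else None
if k:
    b=st[k];cu=b[0]+(b[2]-1)/2;cv_=b[1]+(b[3]-1)/2
    # plane at top of cake: normal height .012+.018
    N=np.r_[-np.sin(th)*uy,np.cos(th)];H=np.r_[c-.110*uy,.05];E=np.r_[np.cos(th)*uy,np.sin(th)]
    out=[]
    for u,v in(ce[k],(cu,cv_)):
        og,dr=ray("top",u,v);P=og+dr*((H+.028*N-og)@N)/(dr@N);out.append(((P-H)@E-.17,(P-H)@np.r_[ux,0]))
    print("px",ce[k].round(2),"area",b[4],"box",b[:4],"s,x",np.array(out).round(4).tolist())
else: print("no cake")
print("t",round(o["clock"],2),"TCP",p,"F",np.array(o["ft_force"]),"theta",round(th,4))
import time
cv2.imwrite(f"pics/l_{o['clock']:.2f}.png",cv2.resize(im[150:240,190:330],None,fx=4.5,fy=4.5,interpolation=cv2.INTER_CUBIC))
E
python3 look.py
```

```text
no cake
t 13.68 TCP [ 0.4762 -0.0236  0.1902] F [-2.1212  5.3644  1.739 ] theta 0.1098
```

send_rows(grip=[255, 255, 255, 255, 255], offset=[[0, 1, 0], [0, 2, 0], [0, 3, 0], [0, 4, 0], [0, 4, 0]], twist=[0, 0, 0, 0, 0])

```text
clock: 14.15
position: [0.4767, -0.0276, 0.1901]
ee_rot: [-0.705, -0.047, 0.706, -0.045]
ft_force: [-1.2, 6.1, 0.7]
grip_width: 0.004
```

```bash
python3 look.py
```

```text
no cake
t 14.15 TCP [ 0.4767 -0.0276  0.1901] F [-1.1923  6.0623  0.7182] theta 0.1379
```

Run:
```python
from h import *
im=cv2.imread("pics/top7.png");hs=cv2.cvtColor(im,cv2.COLOR_BGR2HSV)
for q in[(230,195),(228,193),(232,197),(230,190),(220,190),(245,195),(225,205)]: print(q,hs[q[1],q[0]],im[q[1],q[0]])
```

```text
(230, 195) [ 20 165 202] [ 71 159 202]
(228, 193) [ 21 169 202] [ 68 161 202]
(232, 197) [ 20 163 205] [ 74 162 205]
(230, 190) [ 20 168 211] [ 72 166 211]
(220, 190) [ 19 110 201] [114 168 201]
(245, 195) [ 28  23 131] [119 130 131]
(225, 205) [ 19 112 214] [120 180 214]
```

```bash
sed -i 's/>175/>140/' look.py; python3 look.py; cp pics/l_14.*.png pics/chk.png; ls pics
```

```text
px [229.87 195.14] area 155 box [223 188  15  15] s,x [[-0.004, -0.0042], [-0.0045, -0.0038]]
t 14.2 TCP [ 0.4767 -0.0276  0.1902] F [-1.0022  5.4061 -0.0976] theta 0.1379
l_13.68.png
l_14.15.png
l_14.20.png
ov5.png
ov5t.png
ov_scene.png
ov_top.png
scene0.png
scene1.png
scene2.png
scene3.png
scene4.png
scene5.png
scene6.png
scene7.png
scenez.png
top0.png
top1.png
top3.png
top6.png
top7.png
topz.png
z1.png
z6.png
z7.pngcp: target 'pics/chk.png': No such file or directory
```

send_rows(grip=[255, 255, 255, 255, 255], offset=[[0, 1, 0], [0, 2, 0], [0, 3, 0], [0, 4, 0], [0, 4, 0]], twist=[0, 0, 0, 0, 0])

```text
clock: 14.67
position: [0.4771, -0.0315, 0.1899]
ee_rot: [-0.705, -0.047, 0.706, -0.045]
ft_force: [-1.2, 6.7, -0.8]
grip_width: 0.002
```

```bash
python3 look.py
```

```text
px [230.1 194.7] area 158 box [223 188  15  14] s,x [[-0.0043, -0.0038], [-0.004, -0.0031]]
t 14.67 TCP [ 0.4771 -0.0315  0.1899] F [-1.2134  6.6771 -0.7637] theta 0.1654
```

send_rows(grip=[255, 255, 255, 255, 255], offset=[[0, 0.5, 0], [0, 1, 0], [0, 1.5, 0], [0, 2, 0], [0, 2, 0]], twist=[0, 0, 0, 0, 0])

```text
clock: 15.13
position: [0.4773, -0.0334, 0.1899]
ee_rot: [-0.705, -0.047, 0.706, -0.045]
ft_force: [-1.2, 5.3, -2.0]
grip_width: -0.001
```

send_rows(grip=[255, 255, 255, 255, 255], offset=[[0, 0.5, 0], [0, 1, 0], [0, 1.5, 0], [0, 2, 0], [0, 2, 0]], twist=[0, 0, 0, 0, 0])

```text
clock: 15.55
position: [0.4776, -0.0354, 0.1898]
ee_rot: [-0.705, -0.047, 0.706, -0.045]
ft_force: [0.4, 5.6, -3.2]
grip_width: -0.003
```

```bash
python3 look.py
```

```text
px [230.13 194.52] area 161 box [223 188  15  14] s,x [[-0.0036, -0.0041], [-0.0032, -0.004]]
t 15.55 TCP [ 0.4776 -0.0354  0.1898] F [ 0.3504  5.6042 -3.2272] theta 0.1923
```

send_rows(grip=[255, 255, 255, 255, 255], offset=[[0, 0.5, 0], [0, 1, 0], [0, 1.5, 0], [0, 1.5, 0], [0, 1.5, 0]], twist=[0, 0, 0, 0, 0])

```text
clock: 16.02
position: [0.4777, -0.0368, 0.1897]
ee_rot: [-0.705, -0.047, 0.706, -0.045]
ft_force: [-0.2, 6.9, -2.4]
grip_width: 0.001
```

```bash
python3 look.py
```

```text
px [230.14 194.44] area 160 box [223 188  15  14] s,x [[-0.0034, -0.0042], [-0.0029, -0.0044]]
t 16.02 TCP [ 0.4777 -0.0368  0.1897] F [-0.1607  6.934  -2.3874] theta 0.2021
```

send_rows(grip=[255, 255, 255, 255, 255], offset=[[0, 0.5, 0], [0, 1, 0], [0, 1.5, 0], [0, 1.5, 0], [0, 1.5, 0]], twist=[0, 0, 0, 0, 0])

```text
clock: 16.48
position: [0.4779, -0.0383, 0.1897]
ee_rot: [-0.705, -0.047, 0.706, -0.045]
ft_force: [-0.4, 5.8, -2.5]
grip_width: 0.001
```

```bash
python3 look.py
```

```text
px [230.19 194.44] area 161 box [223 188  15  14] s,x [[-0.0032, -0.0046], [-0.0026, -0.0047]]
t 16.48 TCP [ 0.4779 -0.0383  0.1897] F [-0.4027  5.8359 -2.4925] theta 0.2124
```

send_rows(grip=[255, 255, 255, 255, 255], offset=[[0, 0.5, 0], [0, 1, 0], [0, 1.5, 0], [0, 1.5, 0], [0, 1.5, 0]], twist=[0, 0, 0, 0, 0])

```text
clock: 16.95
position: [0.478, -0.0398, 0.1897]
ee_rot: [-0.705, -0.047, 0.706, -0.045]
ft_force: [-0.2, 6.0, -2.8]
grip_width: 0.003
```

```bash
python3 look.py
```

```text
px [230.39 194.29] area 160 box [224 188  14  14] s,x [[-0.0035, -0.0045], [-0.0038, -0.0052]]
t 16.95 TCP [ 0.478  -0.0398  0.1897] F [-0.1846  5.965  -2.7522] theta 0.2227
```

send_rows(grip=[255, 255, 255, 255, 255], offset=[[0, 0.5, 0], [0, 1, 0], [0, 1.5, 0], [0, 1.5, 0], [0, 1.5, 0]], twist=[0, 0, 0, 0, 0])

```text
clock: 17.42
position: [0.4782, -0.0413, 0.1896]
ee_rot: [-0.705, -0.047, 0.706, -0.045]
ft_force: [-1.1, 6.5, -2.2]
grip_width: -0.001
```

```bash
python3 look.py
```

```text
px [230.34 194.13] area 163 box [223 187  15  15] s,x [[-0.003, -0.0043], [-0.002, -0.0038]]
t 17.42 TCP [ 0.4782 -0.0413  0.1896] F [-1.1339  6.5174 -2.2077] theta 0.2329
```

send_rows(grip=[255, 255, 255, 255, 255], offset=[[0, 0.5, 0], [0, 1, 0], [0, 1.5, 0], [0, 1.5, 0], [0, 1.5, 0]], twist=[0, 0, 0, 0, 0])

```text
clock: 17.88
position: [0.4784, -0.0427, 0.1897]
ee_rot: [-0.705, -0.047, 0.706, -0.045]
ft_force: [-0.1, 5.6, -3.0]
grip_width: 0.0
```

```bash
python3 look.py
```

```text
px [230.37 194.03] area 163 box [224 187  14  15] s,x [[-0.0028, -0.0044], [-0.0032, -0.0043]]
t 17.88 TCP [ 0.4784 -0.0427  0.1897] F [-0.0859  5.5747 -3.0183] theta 0.243
```

send_rows(grip=[255, 255, 255, 255, 255], offset=[[0, 0.5, 0], [0, 1, 0], [0, 1.5, 0], [0, 1.5, 0], [0, 1.5, 0]], twist=[0, 0, 0, 0, 0])

```text
clock: 18.35
position: [0.4785, -0.0442, 0.1896]
ee_rot: [-0.705, -0.047, 0.706, -0.045]
ft_force: [0.4, 6.2, -2.6]
grip_width: -0.001
```

```bash
python3 look.py
```

```text
px [230.47 193.92] area 162 box [224 187  14  15] s,x [[-0.0027, -0.0044], [-0.0028, -0.0046]]
t 18.35 TCP [ 0.4785 -0.0442  0.1896] F [ 0.4086  6.176  -2.5787] theta 0.2528
```

send_rows(grip=[255, 255, 255, 255, 255], offset=[[0, 0.5, 0], [0, 1, 0], [0, 1.5, 0], [0, 1.5, 0], [0, 1.5, 0]], twist=[0, 0, 0, 0, 0])

```text
clock: 18.82
position: [0.4787, -0.0457, 0.1896]
ee_rot: [-0.705, -0.047, 0.706, -0.045]
ft_force: [-1.6, 6.2, -2.3]
grip_width: -0.0
```

```bash
python3 look.py
```

```text
px [230.48 193.83] area 162 box [224 187  14  15] s,x [[-0.0023, -0.0045], [-0.0023, -0.005]]
t 18.82 TCP [ 0.4787 -0.0457  0.1896] F [-1.5504  6.2167 -2.2911] theta 0.263
```

send_rows(grip=[255, 255, 255, 255, 255], offset=[[0, 0.5, 0], [0, 1, 0], [0, 1.5, 0], [0, 1.5, 0], [0, 1.5, 0]], twist=[0, 0, 0, 0, 0])

```text
clock: 19.28
position: [0.4789, -0.0472, 0.1896]
ee_rot: [-0.705, -0.047, 0.706, -0.045]
ft_force: [-1.0, 6.1, -2.7]
grip_width: -0.0
```

```bash
python3 look.py
```

```text
px [230.62 193.69] area 165 box [224 187  15  15] s,x [[-0.0024, -0.0044], [-0.0035, -0.0055]]
t 19.28 TCP [ 0.4789 -0.0472  0.1896] F [-1.0163  6.0852 -2.6814] theta 0.2729
```

send_rows(grip=[255, 255, 255, 255, 255], offset=[[0, 0.5, 0], [0, 1, 0], [0, 1.5, 0], [0, 1.5, 0], [0, 1.5, 0]], twist=[0, 0, 0, 0, 0])

```text
clock: 19.75
position: [0.4791, -0.0487, 0.1896]
ee_rot: [-0.705, -0.047, 0.706, -0.045]
ft_force: [-1.0, 5.8, -3.1]
grip_width: 0.002
```

```bash
python3 look.py
```

```text
px [230.7 193.6] area 164 box [224 187  15  14] s,x [[-0.0022, -0.0045], [-0.0032, -0.0042]]
t 19.75 TCP [ 0.4791 -0.0487  0.1896] F [-0.981   5.7933 -3.1058] theta 0.2827
```

send_rows(grip=[255, 255, 255, 255, 255], offset=[[0, 0.5, 0], [0, 1, 0], [0, 1.5, 0], [0, 1.5, 0], [0, 1.5, 0]], twist=[0, 0, 0, 0, 0])

```text
clock: 20.22
position: [0.4793, -0.0501, 0.1896]
ee_rot: [-0.705, -0.047, 0.706, -0.045]
ft_force: [-1.6, 5.7, -2.1]
grip_width: -0.002
```

```bash
python3 look.py
```

```text
px [230.76 193.53] area 165 box [224 187  15  14] s,x [[-0.002, -0.0046], [-0.0027, -0.0046]]
t 20.22 TCP [ 0.4793 -0.0501  0.1896] F [-1.6374  5.7064 -2.1454] theta 0.2923
```

send_rows(grip=[255, 255, 255, 255, 255], offset=[[0, 0.5, 0], [0, 1, 0], [0, 1.5, 0], [0, 1.5, 0], [0, 1.5, 0]], twist=[0, 0, 0, 0, 0])

```text
clock: 20.68
position: [0.4795, -0.0516, 0.1897]
ee_rot: [-0.705, -0.047, 0.706, -0.045]
ft_force: [-0.3, 6.1, -2.1]
grip_width: 0.004
```

```bash
python3 look.py
```

```text
px [230.9  193.46] area 167 box [224 187  15  14] s,x [[-0.0019, -0.0048], [-0.0022, -0.0049]]
t 20.68 TCP [ 0.4795 -0.0516  0.1897] F [-0.2691  6.0817 -2.1231] theta 0.3022
```

send_rows(grip=[255, 255, 255, 255, 255], offset=[[0, 0.5, 0], [0, 1, 0], [0, 1.5, 0], [0, 1.5, 0], [0, 1.5, 0]], twist=[0, 0, 0, 0, 0])

```text
clock: 21.15
position: [0.4797, -0.0531, 0.1896]
ee_rot: [-0.705, -0.047, 0.706, -0.045]
ft_force: [-0.7, 7.0, -3.3]
grip_width: -0.005
```

```bash
python3 look.py
```

```text
px [231.01 193.27] area 169 box [224 186  15  15] s,x [[-0.0018, -0.0045], [-0.0019, -0.0036]]
t 21.15 TCP [ 0.4797 -0.0531  0.1896] F [-0.6635  7.0127 -3.3096] theta 0.312
```

send_rows(grip=[255, 255, 255, 255, 255], offset=[[0, 0.5, 0], [0, 1, 0], [0, 1.5, 0], [0, 1.5, 0], [0, 1.5, 0]], twist=[0, 0, 0, 0, 0])

```text
clock: 21.62
position: [0.4799, -0.0546, 0.1897]
ee_rot: [-0.705, -0.047, 0.706, -0.045]
ft_force: [-0.8, 6.0, -2.1]
grip_width: -0.0
```

```bash
python3 look.py
```

```text
px [231.38 193.07] area 168 box [224 186  15  15] s,x [[-0.0026, -0.0043], [-0.0014, -0.004]]
t 21.62 TCP [ 0.4799 -0.0546  0.1897] F [-0.8277  6.0241 -2.0916] theta 0.3217
```

The centroid jumped more than usual here, so I hold and look again.

```bash
python3 look.py; python3 look.py; python3 look.py
```

```text
px [231.53 193.12] area 165 box [225 186  14  15] s,x [[-0.003, -0.0045], [-0.003, -0.0041]]
t 21.67 TCP [ 0.4799 -0.0546  0.1897] F [-1.1344  5.8842 -2.8358] theta 0.3219
px [231.87 193.17] area 169 box [225 186  15  15] s,x [[-0.004, -0.0048], [-0.0045, -0.0043]]
t 21.72 TCP [ 0.4799 -0.0546  0.1896] F [ 0.1815  5.696  -2.6285] theta 0.3218
px [231.99 193.04] area 172 box [225 186  15  15] s,x [[-0.0045, -0.0044], [-0.0045, -0.0043]]
t 21.77 TCP [ 0.4799 -0.0546  0.1897] F [-1.192   6.3179 -2.7147] theta 0.3217
```

It is sliding, at about 12 mm/s and rising slowly. I hold the arm still and watch.

```bash
for i in 1 2 3 4 5 6 7 8; do python3 look.py | grep -v TCP; done; python3 look.py
```

```text
px [232.31 192.98] area 167 box [225 186  15  15] s,x [[-0.0055, -0.0043], [-0.0045, -0.0043]]
px [232.48 192.96] area 163 box [226 186  14  15] s,x [[-0.006, -0.0042], [-0.0061, -0.0044]]
px [232.88 192.8 ] area 169 box [226 186  15  15] s,x [[-0.0073, -0.0038], [-0.0076, -0.0045]]
px [233.28 192.86] area 163 box [226 186  15  15] s,x [[-0.0086, -0.0041], [-0.0076, -0.0045]]
px [233.57 192.92] area 167 box [227 186  15  15] s,x [[-0.0095, -0.0044], [-0.0107, -0.0048]]
px [234.02 192.86] area 169 box [227 186  15  15] s,x [[-0.0109, -0.0043], [-0.0108, -0.0048]]
px [234.44 192.74] area 163 box [228 186  14  15] s,x [[-0.0122, -0.0041], [-0.0123, -0.0049]]
px [234.89 192.76] area 168 box [228 186  15  14] s,x [[-0.0136, -0.0042], [-0.0141, -0.0034]]
px [235.34 192.69] area 163 box [228 186  15  14] s,x [[-0.0151, -0.0041], [-0.0141, -0.0034]]
t 22.22 TCP [ 0.4799 -0.0546  0.1897] F [-0.594   5.3021 -2.6641] theta 0.3215
```

send_rows(grip=[255, 255, 255, 255, 255], offset=[[0, 0, 0], [0, 0, 0], [0, 0, 0], [0, 0, 0], [0, 0, 0]], twist=[0, 0, 0, 0, 0])

```text
clock: 22.68
position: [0.4799, -0.0546, 0.1897]
ee_rot: [-0.705, -0.047, 0.706, -0.045]
ft_force: [-1.3, 5.7, -2.0]
grip_width: -0.001
```

send_rows(grip=[255, 255, 255, 255, 255], offset=[[0, 0, 0], [0, 0, 0], [0, 0, 0], [0, 0, 0], [0, 0, 0]], twist=[0, 0, 0, 0, 0])

```text
clock: 23.1
position: [0.4799, -0.0546, 0.1897]
ee_rot: [-0.705, -0.047, 0.706, -0.045]
ft_force: [-1.5, 6.3, -2.7]
grip_width: 0.006
```

```bash
python3 look.py 0.32
python3 - <<'E'
from h import *
im,d=viewer.camera("scene");cv2.imwrite("pics/s8.png",cv2.resize(im[110:250,220:380],None,fx=4.5,fy=4.5,interpolation=cv2.INTER_CUBIC))
E
```

```text
px [248.84 191.46] area 159 box [242 185  14  14] s,x [[-0.0584, -0.0037], [-0.0573, -0.0037]]
t 23.1 TCP [ 0.4799 -0.0546  0.1897] F [-1.473   6.2631 -2.7449] theta 0.32
```

View pics/s8.png

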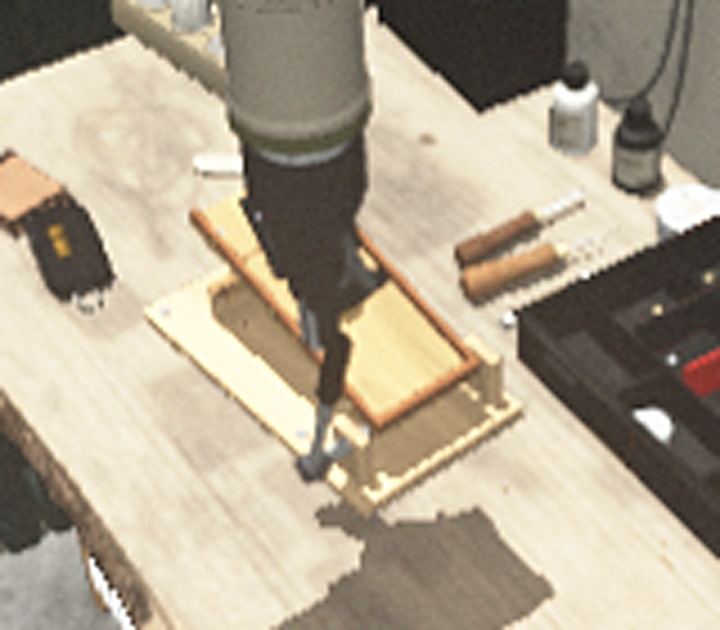

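The cake has slid about 55 mm and is passing behind the hand. I keep holding.

send_rows(grip=[255, 255, 255, 255, 255], offset=[[0, 0, 0], [0, 0, 0], [0, 0, 0], [0, 0, 0], [0, 0, 0]], twist=[0, 0, 0, 0, 0])

```text
clock: 23.62
position: [0.4799, -0.0547, 0.1897]
ee_rot: [-0.705, -0.047, 0.706, -0.045]
ft_force: [0.4, 6.2, -3.1]
grip_width: -0.001
```

send_rows(grip=[255, 255, 255, 255, 255], offset=[[0, 0, 0], [0, 0, 0], [0, 0, 0], [0, 0, 0], [0, 0, 0]], twist=[0, 0, 0, 0, 0])

```text
clock: 24.03
position: [0.4799, -0.0548, 0.1897]
ee_rot: [-0.705, -0.047, 0.706, -0.045]
ft_force: [0.2, 5.9, -2.1]
grip_width: -0.003
```

send_rows(grip=[255, 255, 255, 255, 255], offset=[[0, 0, 0], [0, 0, 0], [0, 0, 0], [0, 0, 0], [0, 0, 0]], twist=[0, 0, 0, 0, 0])

```text
clock: 24.45
position: [0.48, -0.0548, 0.1898]
ee_rot: [-0.705, -0.047, 0.706, -0.045]
ft_force: [-0.2, 4.4, -1.8]
grip_width: -0.001
```

send_rows(grip=[255, 255, 255, 255, 255], offset=[[0, 0, 0], [0, 0, 0], [0, 0, 0], [0, 0, 0], [0, 0, 0]], twist=[0, 0, 0, 0, 0])

```text
clock: 24.87
position: [0.4799, -0.0548, 0.1897]
ee_rot: [-0.705, -0.047, 0.706, -0.045]
ft_force: [-1.1, 5.3, -1.6]
grip_width: -0.003
```

```bash
python3 look.py 0.32
python3 - <<'E'
from h import *
im,d=viewer.camera("scene");cv2.imwrite("pics/s9.png",cv2.resize(im[110:250,220:380],None,fx=4.5,fy=4.5,interpolation=cv2.INTER_CUBIC))
E
```

```text
px [224. 209.] area 1 box [224 209   1   1] s,x [[0.0258, -0.053], [0.0258, -0.053]]
t 24.87 TCP [ 0.4799 -0.0548  0.1897] F [-1.0623  5.2834 -1.5951] theta 0.32
```

View pics/s9.png

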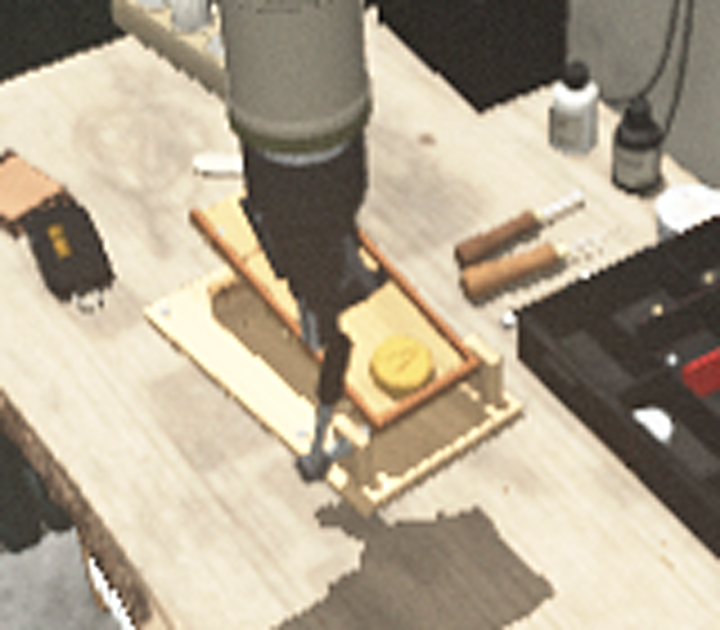

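The cake has reached the toe lip at scene (309,191). I let it settle, then ease the hand back off the lever towards uphill and raise it.

send_rows(grip=[255, 255, 255, 255, 255], offset=[[0, 0, 0], [0, 0, 0], [0, 0, 0], [0, 0, 0], [0, -0.5, 0]], twist=[0, 0, 0, 0, 0])

```text
clock: 25.38
position: [0.48, -0.0547, 0.1898]
ee_rot: [-0.705, -0.046, 0.706, -0.046]
ft_force: [-1.1, 2.8, -2.0]
grip_width: 0.001
```

send_rows(grip=[255, 255, 255, 255, 255], offset=[[0, -0.7, 0], [0, -1.5, 0], [0, -2.2, 0], [0, -3, 0], [0, -4, 0]], twist=[0, 0, 0, 0, 0])

```text
clock: 25.8
position: [0.4799, -0.052, 0.1904]
ee_rot: [0.706, 0.045, -0.706, 0.046]
ft_force: [-0.2, -0.5, -0.2]
grip_width: 0.0
```

```bash
python3 go.py
python3 - <<'E'
from h import *
im,d=viewer.camera("scene");cv2.imwrite("pics/s10.png",im)
a=cv2.imread("pics/s9.png");b=cv2.resize(im[110:250,220:380],None,fx=4.5,fy=4.5,interpolation=cv2.INTER_CUBIC)
for r in viewer.regions_of("wax_cake","scene")[:2]: print(r["score"],r["box"])
E
```

```text
t 25.8 p [ 0.4799 -0.052   0.1904] yaw -82.63 F [-0.1901 -0.4722 -0.2317] w 0.0
0.71 [301.0, 183.7, 14.1, 15.4]
0.64 [386.2, 286.1, 10.7, 15.2]
```

send_rows(grip=[255, 255, 255, 255, 255], offset=[[0, -3, 0], [0, -8, 0], [0, -14, 0], [0, -22, 0], [0, -30, 0]], twist=[0, 0, 0, 0, 0])

```text
clock: 26.32
position: [0.4758, -0.021, 0.1902]
ee_rot: [0.706, 0.046, -0.706, 0.046]
ft_force: [-0.8, -0.8, 0.1]
grip_width: -0.0
```

send_rows(grip=[255, 255, 255, 255, 255], offset=[[-20, 0, 0], [-50, 0, 0], [-80, 0, 0], [-110, 0, 0], [-130, 0, 0]], twist=[0, 0, 0, 0, 0])

```text
clock: 26.73
position: [0.4763, -0.0209, 0.3232]
ee_rot: [0.707, 0.046, -0.705, 0.046]
ft_force: [0.2, -0.4, 0.2]
grip_width: 0.003
```

send_rows(grip=[255, 255, 255, 255, 255], offset=[[0, -35, 0], [0, -70, 0], [0, -105, 0], [0, -140, 0], [0, -160, 0]], twist=[0, 0, 0, 0, 0])

```text
clock: 27.15
position: [0.4538, 0.1415, 0.3206]
ee_rot: [0.706, 0.047, -0.705, 0.047]
ft_force: [0.4, 0.8, 0.2]
grip_width: 0.0
```

send_rows(grip=[255, 255, 255, 255, 255], offset=[[0, 0, 0], [0, 0, 0], [0, 0, 0], [0, 0, 0], [0, 0, 0]], twist=[0, 0, 0, 0, 0])

```text
clock: 27.57
position: [0.4556, 0.1357, 0.3201]
ee_rot: [-0.706, -0.045, 0.706, -0.045]
ft_force: [-0.2, 1.1, -0.8]
grip_width: -0.0
```

```bash
python3 go.py; python3 look.py 0.32
python3 - <<'E'
from h import *
for c in("scene","top"):
    im,d=viewer.camera(c);cv2.imwrite(f"pics/{c}11.png",im)
for n,c in(("thread_spool","scene"),("fob_case","scene"),("leather_blank","scene"),("chute_line","scene")):
    for r in viewer.spot_point(n,c)[:1]: print(n,r["position"],atz(c,*r["position"],0)[:2])
a=cv2.imread("pics/scene11.png")[110:250,220:380];b=cv2.imread("pics/top11.png")[130:270,180:340]
cv2.imwrite("pics/z11.png",cv2.resize(np.hstack([a,b]),None,fx=2.5,fy=2.5,interpolation=cv2.INTER_CUBIC))
E
```

```text
t 27.57 p [0.4556 0.1357 0.3201] yaw -82.71 F [-0.1706  1.1138 -0.8177] w -0.0
px [275.8  189.05] area 153 box [269 183  15  14] s,x [[-0.1484, -0.003], [-0.1488, -0.0045]]
t 27.57 TCP [0.4556 0.1357 0.3201] F [-0.1706  1.1138 -0.8177] theta 0.32
thread_spool [386.1, 247.4] [ 0.67567146 -0.29294448]
fob_case [236.4, 167.7] [0.44984253 0.33019658]
leather_blank [372.3, 355.0] [ 0.42009283 -0.54423486]
chute_line [282.7, 163.3] [0.61012011 0.25009267]
```

View pics/z11.png

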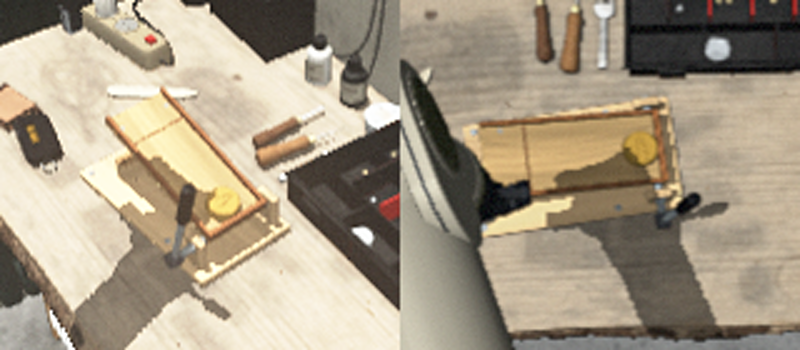

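The cake rests against the toe lip (s = −0.148 m, x about −3 mm, top (276,189)). The chute is still tilted, the hand is clear, and the bystanders are where they were. One last check that nothing is moving before I hand in.

```bash
python3 look.py 0.32
python3 - <<'E'
from h import *
print(manip.hand_in())
E
```

```text
px [275.8  189.06] area 155 box [269 183  15  14] s,x [[-0.1484, -0.003], [-0.1488, -0.0045]]
t 27.92 TCP [0.4554 0.1366 0.3202] F [ 0.0291 -0.0612  0.3385] theta 0.32
the job is handed in; nothing more can be done
None
```

The job is done and handed in at about 28 s of the 69 s allowed; no verdict was reported.

- **Placing:** I took the cake nearest the base and laid it on the loading line. The overlays showed it within a few millimetres of the line, with the chute at about 0.03 rad.
- **Tilting:** I pushed the lever with closed fingers in about 1.5 mm steps. The wrist readings taken at the end of each move stayed around 5 to 7 N. I stopped when the cake started to slide, at about 0.32 rad, and held still while it glided down. By my estimate it moved at about 0.1 m/s or less, but the hand or arm hid it from view over the last part of the slide.
- **Last checks:** The cake is at rest against the lip, at y about −148 mm and x about −3 to −4 mm in the chute_line frame. Two looks 0.35 s apart agreed. The chute is still tilted and the hand is well clear.
- **Uncertain:** The tilt angle comes from the fingertip position, not from a direct measurement. The position estimates carry a bias of about 4 mm. The bystanders' detected positions differ from the first ones by up to about 14 mm. I put that down to detector noise, as the hand stayed more than 0.1 m from them at the bench.

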